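# Seat the amber filter in its cell and close the keeper

### The job

On the blue-grey loading plate, nudge the amber filter disc across the plate with the fingertips until it drops flat into the round cell, then push the yellow keeper arm by its white post across the filter until it reaches its stop. Only push: do not lift the filter off the plate, and leave the plain metal disc, the brass pin and the other things around where they are.

Things in the scene. Friction and masses are not known exactly. Their poses are not given: they have to be found in the camera images.
- fixture: The fixed blue-grey anodised loading plate, 200 mm (its x) by 260 mm (its y) and 20 mm thick, lying flat on the table; its flat top, on which the discs lie, is 20 mm above the table. Origin at the centre of its underside, z up. Its place on the table varies and it is turned up to 26 degrees either way. The cell is at (0, -60) mm and the keeper's pivot at (0, -108) mm in its x, y.
- cell (a point): Centre of the floor of the cell: a round recess in the plate, 53 mm in diameter and 8 mm deep (floor 12 mm above the table), dark floor, with a thin white ring marked around its mouth. Axes as the plate's.
- filter: The amber filter: a loose disc 50 mm in diameter and 10 mm thick, about 50 g, with an amber face in a black rim. Lies flat on the plate on the +y half, at its left (-x) or right (+x) side. Origin at the centre of its underside. Seated in the cell it stands 2 mm proud of the plate.
- blank: A plain bright metal disc of the same size (50 mm diameter, 10 mm thick) lying loose on the plate beside the filter, on the other side, about 90 mm away; to be left alone. Origin at the centre of its underside.
- pin: A loose brass pin 38 mm tall, 16 mm diameter foot, standing on the plate in the corner at about (-75, -105) mm in the plate's x, y; to be left alone. Origin at the centre of its underside.
- keeper (a joint): Angle of the keeper, a flat yellow arm (14 mm wide, 6 mm thick, underside 4 mm above the plate's top, 80 mm from pivot to post) that turns freely with slight friction about an upright pivot and stays where it is left. At 0 it points along the plate's +x (open); it grows anticlockwise seen from above; at 1.571, its hard stop, it points along the plate's +y, straight across the cell. It starts between 0 and 0.4.
- keeper_post (a point): On the axis of the white upright post at the keeper's free end, 80 mm from the pivot: 12 mm in diameter, top 40 mm above the plate's top. The point is 24 mm above the plate's top.
- solvent: Bystander, off the plate: a white 130 mm plastic bottle of 56 mm diameter with a blue cap.
- lens: Bystander, off the plate: a black cylindrical camera lens 71 mm tall, 68 mm diameter, standing on the table.
- driver: Bystander, off the plate: a grey-handled screwdriver lying on the table.
- mount: Bystander, off the plate: a dark 60 x 50 x 50 mm block.
Things that resemble listed ones, but are neither listed nor needed, are in the scene too. There is more than one size of the filter; the one meant has the size given above.

How it is judged:
On the way, in this order (a step that is already met when the one before it is completed fails the run):
1. the amber filter lies flat in the cell (horizontal distance between filter and cell below 0.004 m and z of filter in the frame of cell below 0.002 m and angle between filter's own z axis and vertical below 0.06 rad), for 0.2 s.
2. the keeper is swung across the filter to its stop (all of step 1 and value of joint keeper above 1.45 rad), for 0.2 s.
At the end, for the whole second after the job is handed in: The filter rests flat in the cell (within 4 mm of its centre, underside within 2 mm of the floor, tilt under 0.06 rad) and the keeper stands across it at its stop (joint above 1.45 rad) (all of step 2 and linear speed of filter below 0.02 m/s); the robot touches nothing.
It fails at once if the filter is lifted more than 12 mm off the plate (z of filter in the frame of fixture above 0.032 m).
It fails at once if the plain disc is moved more than 20 mm (distance of blank from where it was at the start of the episode above 0.02 m).
It fails at once if the brass pin is moved more than 20 mm or tipped over (distance of pin from where it was at the start of the episode above 0.02 m or angle between pin's own z axis and vertical above 0.5 rad).
It fails at once if another thing on the table is moved more than 30 mm (distance of any of solvent, lens, driver, mount from where it was at the start of the episode above 0.03 m).
It also fails if it takes over 58 s, if anything falls off the work surface, if the arm or the gripper's body presses on something with over 40 N, if the wrist force passes 120 N, or if a joint passes its speed limit or range.

### The arm

A 6-joint arm with a two-finger parallel gripper is mounted at the origin on the work surface. World frame = base frame: x ahead of the robot, y to its left, z up, the work surface at z = 0. Lengths are in m, angles in rad, forces in N, time in s.
With the tool pointing down it reaches from about 0.275 to 0.825 m from the base axis. Payload 4.9 kg.
Tool frame: the origin (TCP) lies on the centre line of the jaws, within the pads' length; the fingertips stand 8 mm ahead of it and the grasp point (between the pads) lies 11 mm behind it; x points along the fingers, y is the direction in which the jaws open and shut, and the axes are right-handed (so a half turn about x gives the same grasp; the last joint's range is limited). The gripper opens to 85 mm and grips with 20 to 120 N. Pads are 22 mm wide; open, the fingers measure 114 mm over their backs; the gripper's body (76 mm by 85 mm) begins 54 mm behind the grasp point. The pads swing forward as they close: fully open they stand 13 mm farther back than shut.
Start: joints at [-1.475, 0.326, -0.193, 1.052, 0, 1.437], TCP at [0.125, -0.536, 0.239] pointing down, gripper open.
Joint ranges: [-2.65, 2.65], [-0.97, 1.79], [-1.3, 1.35], [-1.93, 2.1], [-1.47, 1.37], [-3.14, 3.14]. Speed limits (rad/s): [2.57, 2.57, 3.14, 3.14, 3.14, 3.14].

### API

Orientations are given as a unit quaternion [x, y, z, w].
In Python, from station import monitor, viewer, job gives the robot as it stands.
- The arm moves only by the tool jog_arm, never from a script. Its argument "moves" is text: rows parted by semicolons, each of 7 numbers parted by spaces: the shift along the world's x, y, z in cm, then the turn, a rotation vector about the world's x, y, z in degrees, then the opening in per cent of the stroke, from 0 (shut) to 100 (fully open). A call has 1 to 5 rows; each row shifts and turns the commanded pose from where the row before left it; what a row does not reach is not made up. A row lasts 1/8 s, in which the tool goes at most 62.5 mm and 10.7 degrees, less where a joint would pass 70% of its speed; a pose out of reach is approached as far as the arm can. A call with a gripper value outside its range is refused whole. The fingers move at their own pace and stop on an object; "force" is the grip in N (left out, the last holds). Time passes only in rows, so rows that do not move let the fingers close. It gives the time, the measured TCP pose, the force and the opening at its end, in the units of the state.
- monitor.get_state(): the state, without advancing time (a new reading comes with each control period).
- viewer.snapshot(name): name is "side" or "top"; returns a dict with "image" (480x640x3 uint8, blue, green, red), "fx", "fy", "cx", "cy" (pixels), "T" (4x4, takes a point from camera to world coordinates). Camera axes: x right, y up, looking along -z (the intrinsics and any distortion apply to the point x, -y, -z); pixel columns grow to the right and rows downward; lengths in m; the calibration is good to about 2 mm. A picture is of the moment at which its call begins. There is no depth.
- job.sign_off(): hands the job in, once; it reports no verdict.
The state is a dict: "time": time; "q": joint angles; "joint_velocities": joint speeds; "tau": joint torques, N m; "tool_pos": TCP position; "ee_rot": TCP orientation; "wrist_force": force on the tool from outside, world axes, zero at the start; "moment": the same for the moment, N m; "grip_width": opening from 0.0 (shut) to 1.0 (fully open).
Only numpy, scipy, OpenCV 4.12 (cv2) and the standard library are available. Lean on these libraries where they do the work, as an engineer would, in place of code of your own. Each camera call takes 0.05 s, during which the arm holds its last target.

## Working session

There is one attempt and no reset: what is moved stays moved. The work goes in short steps, Python scripts to look and compute and a tool call to move; the robot and the scene stay as the last step left them, time stands still between calls to the robot, and variables do not carry over. Pictures are saved under pics/ and viewed, and the job is handed in when it is done.

Besides the shell and the picture viewer there is one more tool, called after "Emit:" by a JSON object that holds its "method" and its "body", one argument or row to a line. jog_arm: Moves the arm, as the interface text tells. Its arguments: {"type":"object","properties":{"moves":{"type":"string"},"force":{"type":"number"}},"required":["moves"]}

```bash
mkdir -p pics; ls; python3 - <<'E'
from station import monitor, viewer
import cv2,json
s=monitor.get_state();print({k:(v if not hasattr(v,'tolist') else v.tolist()) for k,v in s.items()})
for n in("side","top"):
    d=viewer.snapshot(n);cv2.imwrite(f"pics/{n}0.png",d["image"]);print(n,[d[k] for k in d if k!="image"],d.keys())
E
```

```text
pics
{'time': 0.0, 'q': [-1.475165890864132, 0.32698307962181494, -0.19356191012736512, 1.0520026702781802, -6.4480033998026705e-06, 1.43657349359492], 'joint_velocities': [-7.591934916418577e-05, 0.0006206937767365629, 0.000773050349107236, 0.0004146545459914364, 0.0004766385598856639, 3.7291861890408604e-05], 'tau': [-0.00023968409550434444, -44.33950424194336, 26.244344115257263, 0.015550036914646626, -0.00021499142349057365, 2.511055043896704e-06], 'tool_pos': [0.12525217812143785, -0.5349733583508264, 0.23848882045091954], 'ee_rot': [0.7024515376621725, 0.08170571606000239, -0.7024322017056517, 0.08046747918334544], 'wrist_force': [-0.5648385034670251, 0.403183943456473, -0.12877751060274126], 'moment': [0.04627753457025025, -0.02649973689498839, -0.036579356077489696], 'grip_width': 1.0006834575531947}
side [437.42949474254794, 437.42949474254794, 320.2846136525068, 241.3817734182984, array([[-0.99812651,  0.01312499, -0.05975958,  0.52460853],
       [-0.05700168, -0.55439047,  0.83030236,  0.69128928],
       [-0.02223243,  0.83215319,  0.55409997,  0.55029004],
       [ 0.        ,  0.        ,  0.        ,  1.        ]])] dict_keys(['image', 'fx', 'fy', 'cx', 'cy', 'T'])
top [474.85943665934093, 474.85943665934093, 323.3237024430415, 244.87690168657622, array([[ 0.01701423,  0.99070502, -0.13495958,  0.43694399],
       [-0.99978983,  0.01531343, -0.01363046, -0.03425738],
       [-0.01143708,  0.13516313,  0.99075735,  1.05961111],
       [ 0.        ,  0.        ,  0.        ,  1.        ]])] dict_keys(['image', 'fx', 'fy', 'cx', 'cy', 'T'])
```

View pics/top0.png

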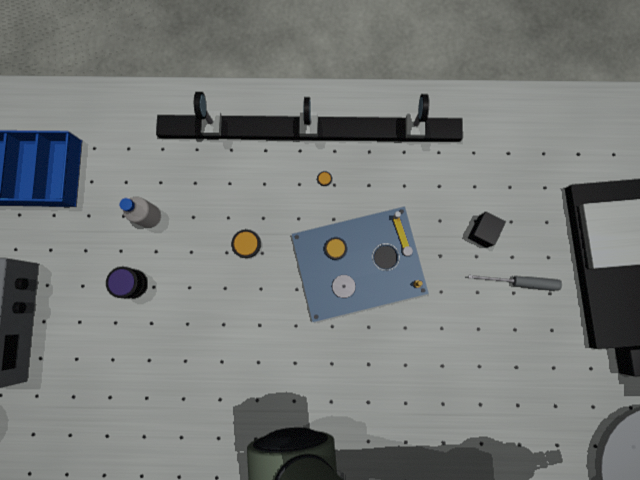

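View pics/side0.png

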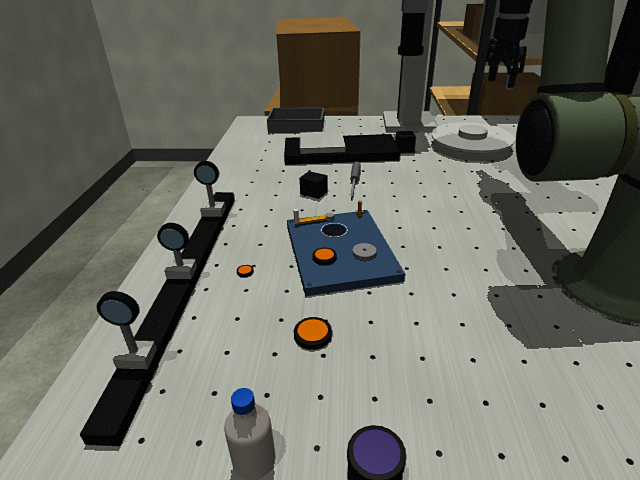

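Top view: three amber candidates. One is on the plate at (335,248), a larger one is off the plate at (246,244), and a smaller one is off it at (325,179). The plain disc is at (343,286), the cell at (385,257), the pin at (417,284). The keeper has white ends at (398,215) and (407,252). I choose the amber disc on the plate and check it in a crop.

```bash
cat > h.py <<'E'
import numpy as np, cv2
from station import monitor, viewer
def proj(d,P):
    T=np.linalg.inv(d["T"]);p=T[:3,:3]@np.asarray(P,float)+T[:3,3]
    return np.array([d["cx"]+d["fx"]*p[0]/-p[2], d["cy"]-d["fy"]*p[1]/-p[2]])
def back(d,uv,z):
    r=d["T"][:3,:3]@np.array([(uv[0]-d["cx"])/d["fx"],-(uv[1]-d["cy"])/d["fy"],-1]);o=d["T"][:3,3]
    return o+r*(z-o[2])/r[2]
def crop(d,x0,y0,x1,y1,k,name):
    cv2.imwrite(name,cv2.resize(d["image"][y0:y1,x0:x1],None,fx=k,fy=k,interpolation=cv2.INTER_CUBIC))
E
python3 - <<'E'
from h import *
d=viewer.snapshot("top");crop(d,285,200,435,325,5,"pics/c1.png")
d=viewer.snapshot("side");crop(d,270,190,420,300,5,"pics/c2.png")
E
```

```text
(no output)
```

View pics/c1.png

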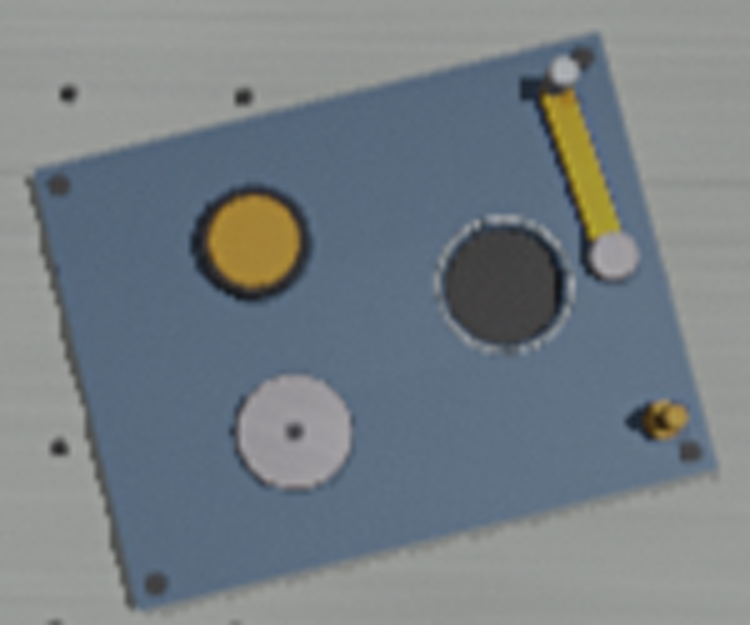

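View pics/c2.png

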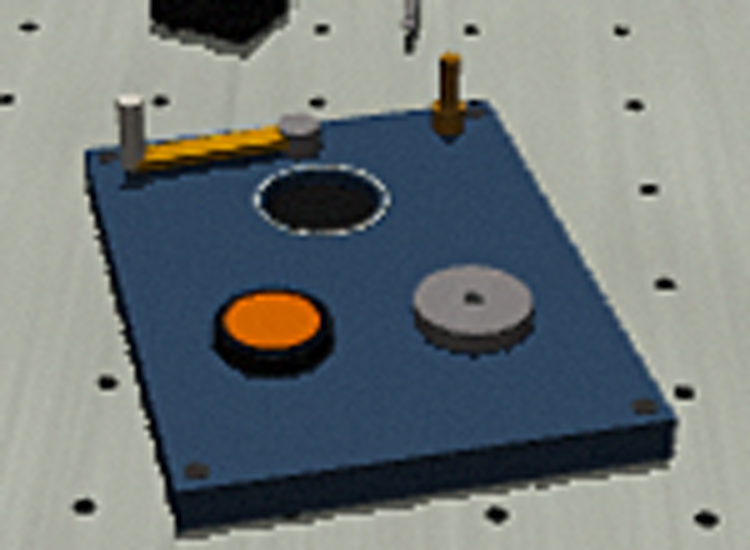

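The crop shows the amber disc on the plate at crop (252,242). The cell ring is at (505,284), the keeper post top at (564,70), the pivot at (612,257), the pin at (665,420) and the blank at (293,432). Next I measure these and cross-check them with the side view.

```bash
cat >> h.py <<'E'
E
python3 - <<'E'
from h import *
d=viewer.snapshot("top")
f=lambda x,y,ox=285,oy=200:((x+.5)/5-.5+ox,(y+.5)/5-.5+oy)
C=[back(d,f(*p),.02)[:2] for p in((37,171),(600,34),(717,470),(140,607))]
C=np.array(C);print(C, C.mean(0),[np.linalg.norm(C[i]-C[(i+1)%4]) for i in range(4)])
yax=(C[0]-C[1]+C[3]-C[2]);xax=(C[1]-C[2]+C[0]-C[3])
print("yaw",np.degrees(np.arctan2(yax[1],yax[0]))-90,np.degrees(np.arctan2(xax[1],xax[0])))
pts=dict(cell=((505,284),.02),filt=((252,242),.03),blank=((293,432),.03),post=((564,70),.06),pivot=((612,257),.034),pin=((672,415),.058))
for k,(p,z) in pts.items(): print(k,back(d,f(*p),z))
s=viewer.snapshot("side")
g=lambda x,y:f(x,y,270,190)
S=dict(cell=((321,200),.02),filt=((273,322),.03),blank=((473,300),.03),post=((130,100),.06),pivot=((299,124),.034),pin=((450,57),.058))
for k,(p,z) in S.items(): print("side",k,back(s,g(*p),z))
for p in((89,150),(487,101),(675,421),(177,490)):print(back(s,g(*p),.02))
# auto
im=d["image"];hsv=cv2.cvtColor(im,cv2.COLOR_BGR2HSV)
E
```

```text
[[ 6.02282166e-01  4.99544077e-02]
 [ 6.67944336e-01 -1.99715538e-01]
 [ 4.75197073e-01 -2.49303502e-01]
 [ 4.12045507e-01  4.11615050e-04]] [ 0.53936727 -0.09966325] [np.float64(0.2581600327362746), np.float64(0.19902380080491194), np.float64(0.2575767072795971), np.float64(0.1965819800328841)]
yaw 14.463858181029352 14.51183150175968
cell [ 0.55510348 -0.15733561  0.02      ]
filt [ 0.57070169 -0.04573136  0.03      ]
blank [ 0.48814641 -0.06458712  0.03      ]
post [ 0.64310524 -0.17787657  0.06      ]
pivot [ 0.5660411  -0.20208859  0.034     ]
pin [ 0.4964994  -0.22287245  0.058     ]
side cell [ 0.55376764 -0.1523914   0.02      ]
side filt [ 0.56999471 -0.0417911   0.03      ]
side blank [ 0.48759195 -0.05972784  0.03      ]
side post [ 0.64114917 -0.1723863   0.06      ]
side pivot [ 0.56541    -0.19685688  0.034     ]
side pin [ 0.49508963 -0.21938787  0.058     ]
[ 0.66517323 -0.1945722   0.02      ]
[ 0.47558712 -0.24497237  0.02      ]
[0.41034667 0.00693293 0.02      ]
[0.60172252 0.05474472 0.02      ]
```

Measured sizes agree: the plate comes out at 258x198 mm, yaw 14.5°, and the filter is about 90 mm from the blank. The two cameras agree in x but differ by about 5 mm in y, so I will check that with the fingers in view. Plan: V-push with both fingertips about 30 mm apart from behind the filter, then straddle the post along its arc.

```bash
python3 - <<'E'
from h import *
from scipy.spatial.transform import Rotation as R
s=monitor.get_state();M=R.from_quat(s["ee_rot"]).as_matrix();print(M.round(3))
print("jaw deg",np.degrees(np.arctan2(M[1,1],M[0,1])))
E
```

```text
[[-0.     0.228 -0.974]
 [ 0.001 -0.974 -0.228]
 [-1.    -0.001 -0.   ]]
jaw deg -76.83344034181316
```

Emit:
{"method": "jog_arm", "body": {
  "moves": "3 3.5 0 0 0 4.6 35;3 3.5 0 0 0 4.6 35;3 3.5 0 0 0 4.6 35;3 3.5 0 0 0 4.6 35;3 3.5 0 0 0 4.6 35",
  "force": 30
}}

```text
time: 0.92
tool_pos: [0.2761, -0.3594, 0.2394]
ee_rot: [0.672, 0.22, -0.672, 0.22]
wrist_force: [-0.0, -0.2, -0.6]
grip_width: 0.349
```

Emit:
{"method": "jog_arm", "body": {
  "moves": "3 3.5 0 0 0 4.6 35;3 3.5 0 0 0 4.6 35;3 3.5 0 0 0 4.6 35;3 3.5 0 0 0 4.6 35;3 3.5 0 0 0 4.6 35"
}}

```text
time: 1.55
tool_pos: [0.4262, -0.1843, 0.2394]
ee_rot: [0.615, 0.35, -0.614, 0.35]
wrist_force: [0.4, -0.8, -0.2]
grip_width: 0.352
```

Emit:
{"method": "jog_arm", "body": {
  "moves": "3 3.5 -2 0 0 4.6 35;3 3.5 -2 0 0 4.6 35;3 3.5 -2 0 0 4.6 35;3 3.5 -2 0 0 4.6 35;0 0 0 0 0 0 35"
}}

```text
time: 2.17
tool_pos: [0.5456, -0.0431, 0.1575]
ee_rot: [-0.55, -0.445, 0.551, -0.443]
wrist_force: [-0.5, -0.4, -0.1]
grip_width: 0.351
```

Emit:
{"method": "jog_arm", "body": {
  "moves": "1.6 2.4 0 0 0 4.3 35;1.55 2.4 0 0 0 0 35;0 0 -5 0 0 0 35;0 0 -4.5 0 0 0 35;0 0 0 0 0 0 35"
}}

```text
time: 2.8
tool_pos: [0.5733, 0.002, 0.0617]
ee_rot: [-0.533, -0.465, 0.536, -0.461]
wrist_force: [0.2, -0.7, -0.1]
grip_width: 0.351
```

```bash
python3 - <<'E'
from h import *
from scipy.spatial.transform import Rotation as R
s=monitor.get_state();M=R.from_quat(s["ee_rot"]).as_matrix();print(s["tool_pos"],"jaw deg",np.degrees(np.arctan2(M[1,1],M[0,1])))
d=viewer.snapshot("top");crop(d,240,190,440,340,4,"pics/c3.png")
d=viewer.snapshot("side");crop(d,270,170,420,320,4,"pics/c4.png")
E
```

```text
[0.57332715 0.0020259  0.06173861] jaw deg -8.209201424198984
```

View pics/c3.png

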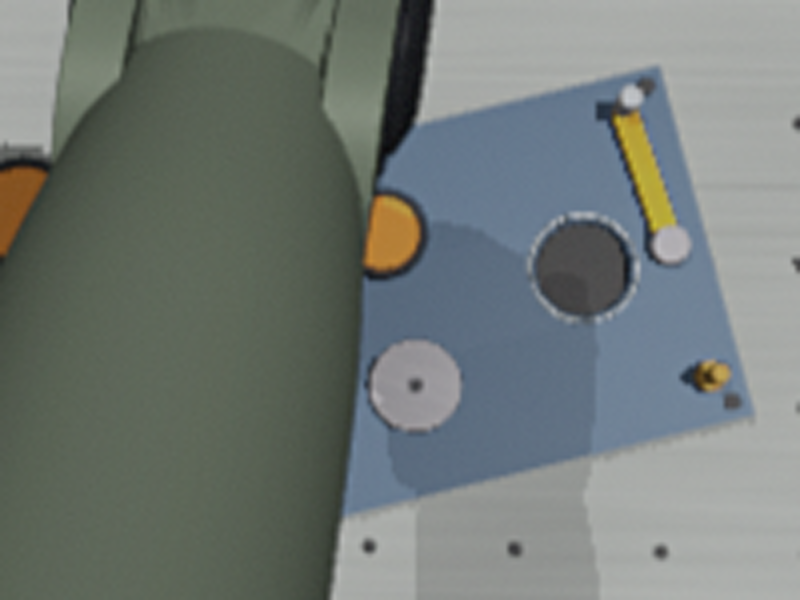

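View pics/c4.png

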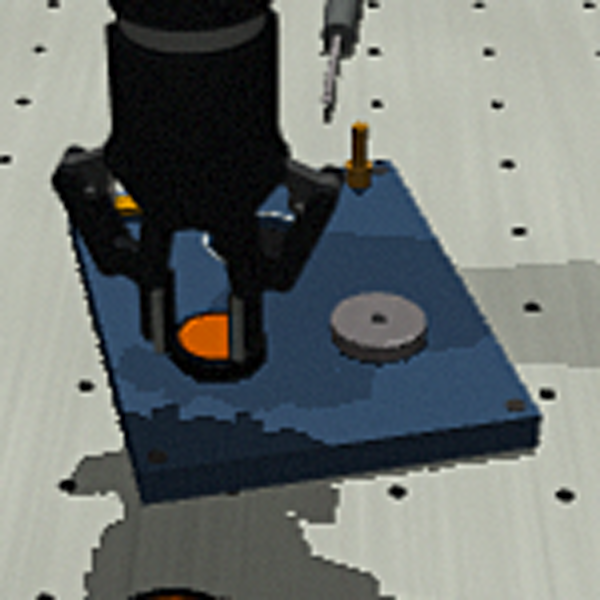

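The top view is mostly hidden by the arm. In the side view, the fingers are at crop x≈157 and 238, with bottom ends at y≈355, standing above the disc centred at about (217,337).

```bash
python3 - <<'E'
from h import *
d=viewer.snapshot("side");T=np.array([.5733,.002,.0617]);j=np.array([np.cos(np.radians(-8.2)),np.sin(np.radians(-8.2)),0]);n=np.array([j[1],-j[0],0])
for lab,w in(("L",.015),("R",-.015)):
  for a in(.011,-.011):
    for dz in(-.008,0): print(lab,a,dz,((proj(d,T+j*w-n*a+np.array([0,0,dz]))-[270,170])*4).round(1))
crop(d,290,215,350,270,10,"pics/c5.png")
E
```

```text
L 0.011 -0.008 [169.7 358.3]
L 0.011 0 [169.2 344.8]
L -0.011 -0.008 [179.3 332.4]
L -0.011 0 [178.8 319. ]
R 0.011 -0.008 [230.8 364.5]
R 0.011 0 [230.6 351. ]
R -0.011 -0.008 [239.2 338.3]
R -0.011 0 [239.  324.9]
```

View pics/c5.png

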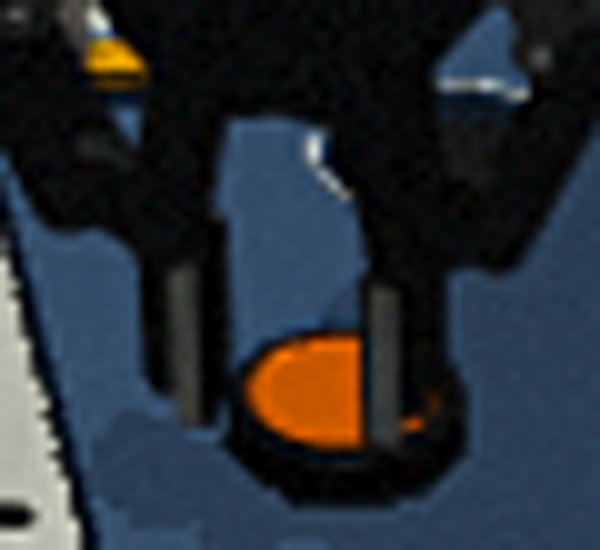

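Emit:
{"method": "jog_arm", "body": {
  "moves": "0 0 -2 0 0 0 35;0 0 -0.8 0 0 0 35;0 0 0 0 0 0 35"
}}

```text
time: 3.32
tool_pos: [0.5772, 0.0023, 0.0371]
ee_rot: [0.534, 0.463, -0.534, 0.463]
wrist_force: [-0.9, -0.5, -0.1]
grip_width: 0.348
```

```bash
cat > c.py <<'E'
from h import *
import sys
n=sys.argv[1]
s=monitor.get_state();print(s["tool_pos"],s["wrist_force"])
T=np.array(s["tool_pos"])
from scipy.spatial.transform import Rotation as R
M=R.from_quat(s["ee_rot"]).as_matrix();j=M[:,1];n2=M[:,2];print("jaw",np.degrees(np.arctan2(j[1],j[0])))
d=viewer.snapshot("side");crop(d,280,200,360,260,10,n)
for w in(.015,-.015):
  for a in(.011,-.011): print(w,a,((proj(d,T+j*w+n2*a+np.array([0,0,-.008]))-[280,200])*10).round(0))
E
python3 c.py pics/c6.png
```

```text
[0.57717005 0.00227741 0.03710804] [-0.87246008 -0.4866917  -0.14673553]
jaw -8.144634881617174
0.015 0.011 [332. 632.]
0.015 -0.011 [309. 698.]
-0.015 0.011 [480. 647.]
-0.015 -0.011 [459. 714.]
```

View pics/c6.png

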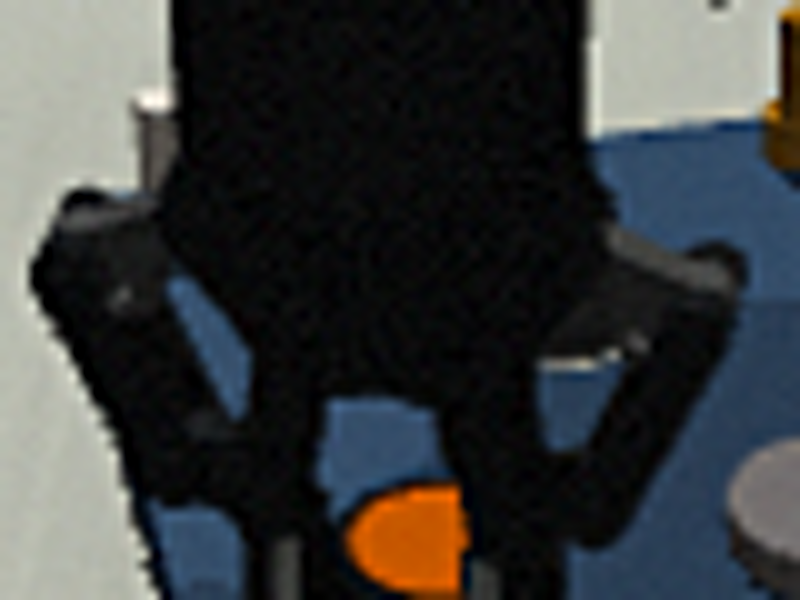

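Emit:
{"method": "jog_arm", "body": {
  "moves": "0 0 0 0 0 0 35;0 0 -0.3 0 0 0 35;0 0 0 0 0 0 35;0 0 0 0 0 0 35"
}}

```text
time: 3.88
tool_pos: [0.5768, 0.0025, 0.0333]
ee_rot: [-0.534, -0.463, 0.534, -0.463]
wrist_force: [0.5, 0.1, -0.0]
grip_width: 0.352
```

```bash
sed -i 's/280,200,360,260,10/280,210,360,285,8/; s/\[280,200\])\*10/[280,210])*8/' c.py; python3 c.py pics/c7.png
```

```text
[0.57675742 0.00247245 0.03326315] [ 0.52326292  0.08212507 -0.02679834]
jaw -8.132192691902683
0.015 0.011 [268. 438.]
0.015 -0.011 [249. 491.]
-0.015 0.011 [386. 450.]
-0.015 -0.011 [369. 504.]
```

View pics/c7.png

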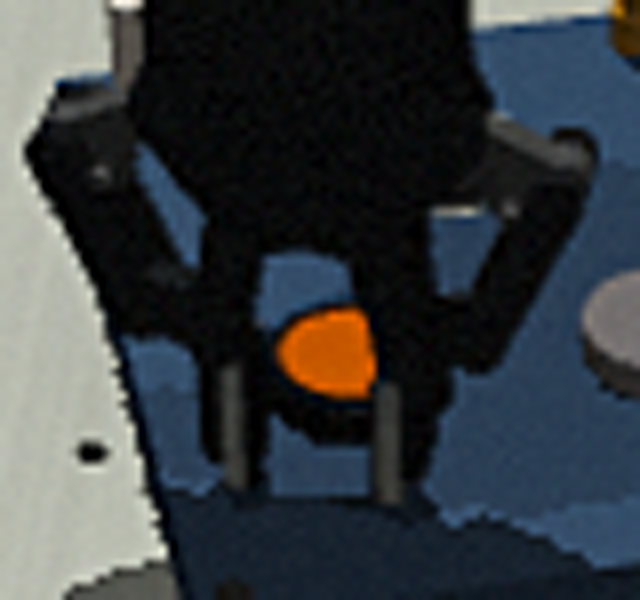

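Finger pads in the side view match the forward kinematics to within 1 mm: near inner corners at (248,487) and (375,500), predicted (249,491) and (369,504). So the side camera agrees with the arm. The filter is at about (0.570,-0.042), centred between the fingers. Pushing now.

Emit:
{"method": "jog_arm", "body": {
  "moves": "0 0 -0.2 0 0 0 35;-0.14 -1 0 0 0 0 35;-0.14 -1 0 0 0 0 35;-0.07 -0.5 0 0 0 0 35;0 0 0 0 0 0 35"
}}

```text
time: 4.55
tool_pos: [0.5733, -0.0233, 0.0313]
ee_rot: [0.534, 0.463, -0.534, 0.463]
wrist_force: [-0.2, 0.1, 0.2]
grip_width: 0.352
```

```bash
python3 c.py pics/c8.png
```

```text
[ 0.57325539 -0.02325464  0.03132158] [-0.21574063  0.11946598  0.24649956]
jaw -8.199126224870096
0.015 0.011 [289. 385.]
0.015 -0.011 [271. 435.]
-0.015 0.011 [404. 396.]
-0.015 -0.011 [388. 447.]
```

View pics/c8.png

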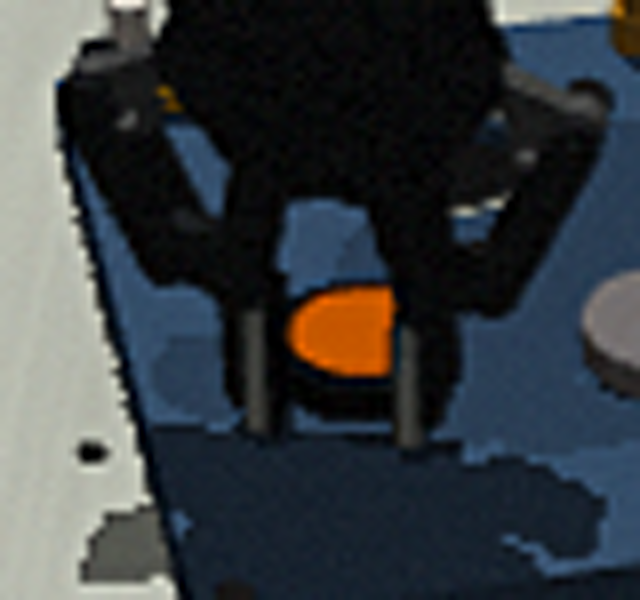

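The disc is being pushed between the two pads; the amber face is now at about (350,332). No notable force. Continuing.

Emit:
{"method": "jog_arm", "body": {
  "moves": "-0.14 -1 0 0 0 0 35;-0.14 -1 0 0 0 0 35;-0.14 -1 0 0 0 0 35;-0.14 -1 0 0 0 0 35;0 0 0 0 0 0 35"
}}

```text
time: 5.22
tool_pos: [0.5676, -0.0636, 0.0313]
ee_rot: [-0.535, -0.463, 0.535, -0.463]
wrist_force: [0.1, 0.6, -0.3]
grip_width: 0.348
```

Emit:
{"method": "jog_arm", "body": {
  "moves": "-0.14 -1 0 0 0 0 35;-0.14 -1 0 0 0 0 35;-0.14 -1 0 0 0 0 35;0 0 0 0 0 0 35"
}}

```text
time: 5.72
tool_pos: [0.5634, -0.0935, 0.0313]
ee_rot: [-0.534, -0.463, 0.535, -0.463]
wrist_force: [0.7, 0.2, 0.0]
grip_width: 0.355
```

```bash
python3 c.py pics/c9.png; python3 - <<'E'
from h import *
d=viewer.snapshot("top");crop(d,310,190,440,310,5,"pics/c10.png")
E
```

```text
[ 0.56343147 -0.093507    0.03129317] [0.69857338 0.16071312 0.04039577]
jaw -8.210828043652135
0.015 0.011 [341. 235.]
0.015 -0.011 [325. 279.]
-0.015 0.011 [449. 245.]
-0.015 -0.011 [435. 290.]
```

View pics/c9.png

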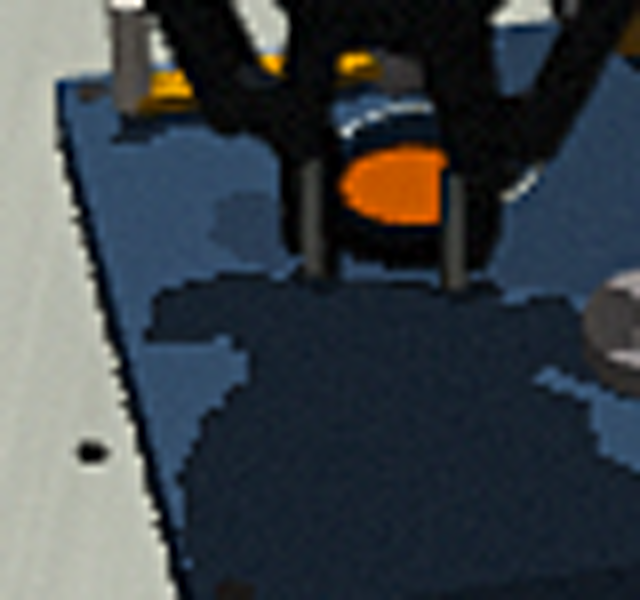

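View pics/c10.png

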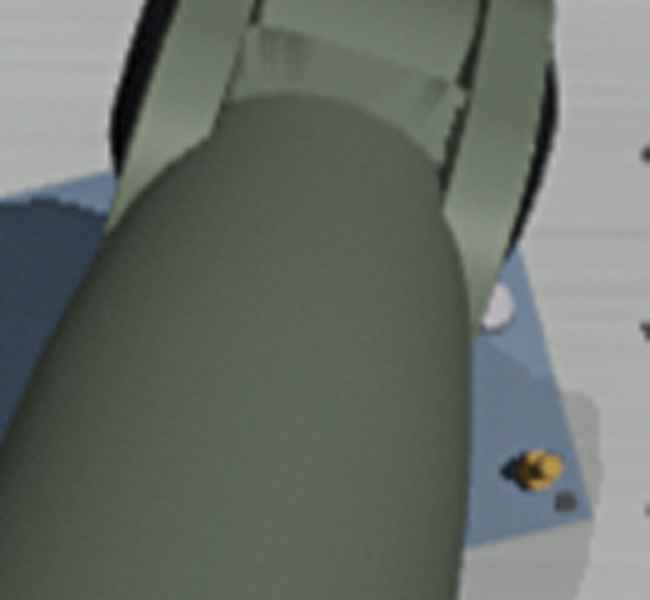

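The side view shows the disc at (395,187), on line, with the far arc of the cell ring just ahead of it at (390,115). The top view is hidden. About 29 mm remain.

Emit:
{"method": "jog_arm", "body": {
  "moves": "-0.14 -1 0 0 0 0 35;-0.14 -0.9 0 0 0 0 35;0 0 0 0 0 0 35"
}}

```text
time: 6.2
tool_pos: [0.5607, -0.1125, 0.0313]
ee_rot: [-0.534, -0.463, 0.534, -0.463]
wrist_force: [-0.0, -0.6, 0.2]
grip_width: 0.354
```

```bash
python3 c.py pics/c11.png
```

```text
[ 0.56068338 -0.11245508  0.03131973] [-0.0041834  -0.57820381  0.1609605 ]
jaw -8.204176479475603
0.015 0.011 [355. 197.]
0.015 -0.011 [339. 240.]
-0.015 0.011 [461. 207.]
-0.015 -0.011 [448. 251.]
```

View pics/c11.png

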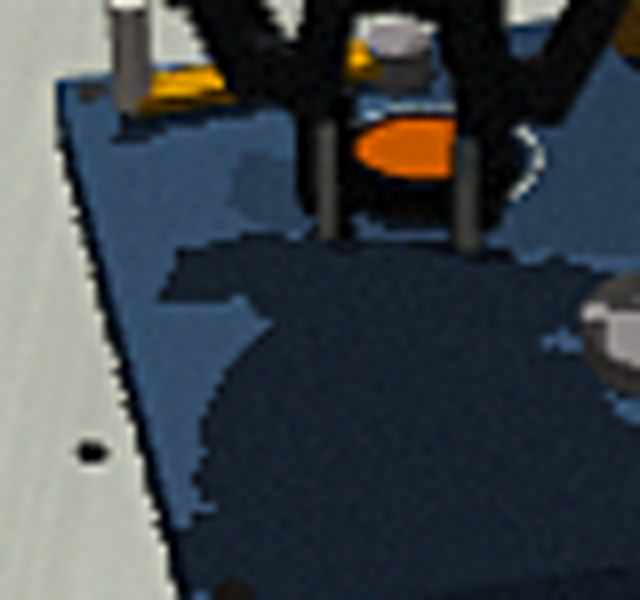

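The amber face is flattened at (405,150), so the disc has tipped its front edge into the cell. I push on in small steps.

Emit:
{"method": "jog_arm", "body": {
  "moves": "-0.07 -0.5 0 0 0 0 35;-0.07 -0.5 0 0 0 0 35;0 0 0 0 0 0 35"
}}

```text
time: 6.62
tool_pos: [0.5593, -0.122, 0.0313]
ee_rot: [-0.534, -0.463, 0.534, -0.463]
wrist_force: [-0.3, -0.2, -0.3]
grip_width: 0.346
```

```bash
python3 c.py pics/c12.png
```

```text
[ 0.55929362 -0.12199007  0.03127827] [-0.33442587 -0.18286474 -0.31886082]
jaw -8.160861345413453
0.015 0.011 [361. 179.]
0.015 -0.011 [346. 221.]
-0.015 0.011 [467. 189.]
-0.015 -0.011 [454. 231.]
```

View pics/c12.png

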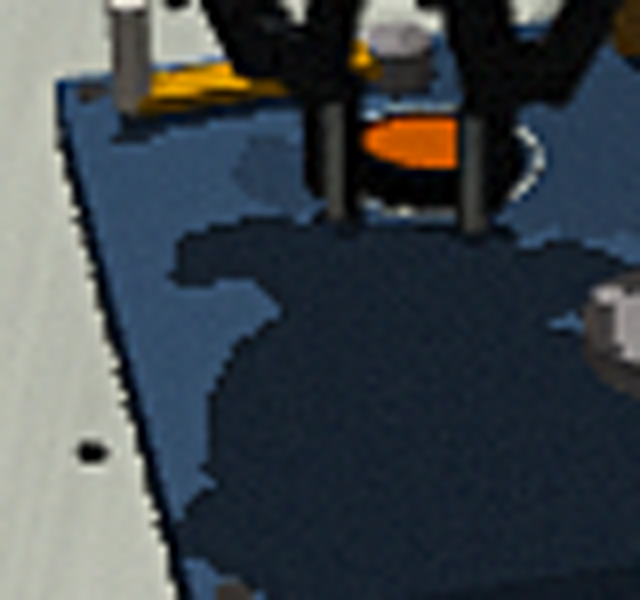

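Emit:
{"method": "jog_arm", "body": {
  "moves": "-0.04 -0.3 0 0 0 0 35;0 0 0 0 0 0 35"
}}

```text
time: 6.92
tool_pos: [0.5589, -0.1247, 0.0312]
ee_rot: [-0.534, -0.463, 0.534, -0.463]
wrist_force: [0.1, -0.1, -0.7]
grip_width: 0.349
```

```bash
python3 c.py pics/c13.png
```

```text
[ 0.55885997 -0.12470146  0.03124693] [ 0.11308857 -0.08442785 -0.68895854]
jaw -8.144922593730046
0.015 0.011 [363. 174.]
0.015 -0.011 [348. 216.]
-0.015 0.011 [469. 183.]
-0.015 -0.011 [456. 226.]
```

View pics/c13.png

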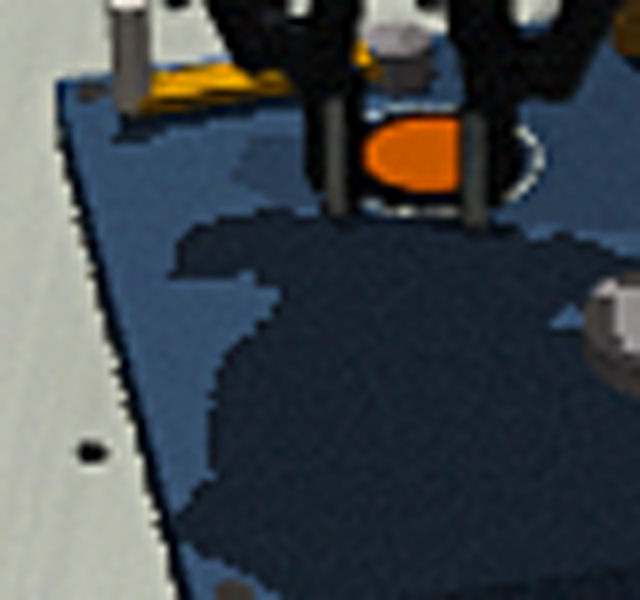

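The filter has dropped: the amber face is full and concentric in the white ring at about (430,155). I lift straight up and move above the post.

Emit:
{"method": "jog_arm", "body": {
  "moves": "0.07 0.5 1.5 0 0 0 35;0 0 3.5 0 0 0 35;0 0 4 0 0 0 35;1.6 -1 0 0 0 -10 35;1.6 -1 0 0 0 -10 35"
}}

```text
time: 7.6
tool_pos: [0.5928, -0.1395, 0.1236]
ee_rot: [0.608, 0.361, -0.607, 0.363]
wrist_force: [0.1, 0.4, 0.1]
grip_width: 0.349
```

Emit:
{"method": "jog_arm", "body": {
  "moves": "1.6 -1 0 0 0 -10 35;1.6 -1.2 0 0 0 -10 35;1.7 -1.2 0 0 0 -10 35;0 0 0 0 0 -10 35;0 0 0 0 0 -4 35"
}}

```text
time: 8.22
tool_pos: [0.641, -0.1733, 0.1223]
ee_rot: [0.699, 0.109, -0.698, 0.109]
wrist_force: [0.1, -0.2, -0.3]
grip_width: 0.349
```

```bash
cat > c2.py <<'E'
from h import *
import sys
n=sys.argv[1]
s=monitor.get_state();print(s["time"],s["tool_pos"],s["wrist_force"],s["q"][5])
T=np.array(s["tool_pos"])
from scipy.spatial.transform import Rotation as R
M=R.from_quat(s["ee_rot"]).as_matrix();j=M[:,1];n2=M[:,2];print("jaw",np.degrees(np.arctan2(j[1],j[0])))
d=viewer.snapshot("side");crop(d,270,180,370,255,8,n)
for w in(.015,-.015):
  for a in(.011,-.011): print(w,a,((proj(d,T+j*w+n2*a+np.array([0,0,-.008]))-[270,180])*8).round(0))
E
python3 c2.py pics/d1.png
```

```text
8.225 [ 0.64096412 -0.17329816  0.12229844] [ 0.09783042 -0.19445473 -0.26734898] 2.4572865915983235
jaw -72.28878377496665
0.015 0.011 [223.  35.]
0.015 -0.011 [146.  46.]
-0.015 0.011 [246.  82.]
-0.015 -0.011 [167.  93.]
```

View pics/d1.png

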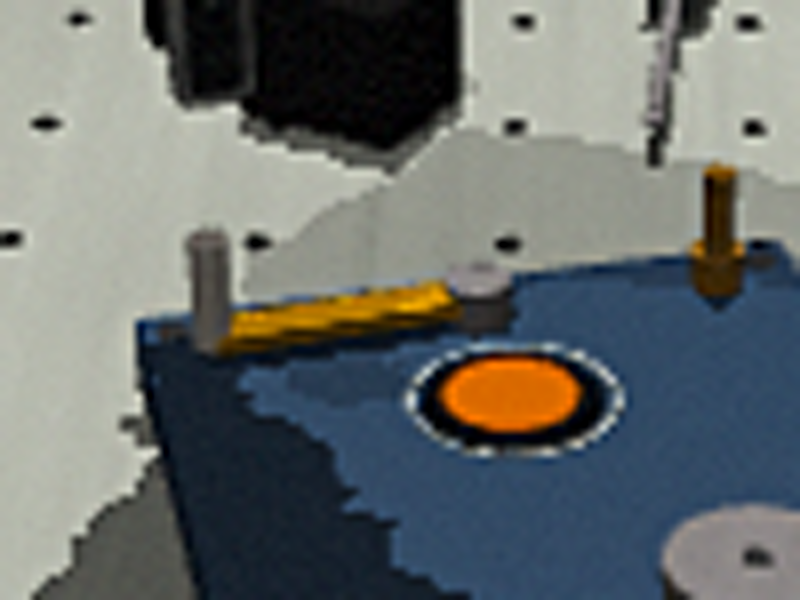

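The filter is seated flat and concentric in the ring at (512,395). The fingers are above the post, whose top is at (208,240). I lower them to straddle it.

Emit:
{"method": "jog_arm", "body": {
  "moves": "0.05 -0.05 -2.5 0 0 0 35;0 0 -2.5 0 0 0 35;0 0 -2.2 0 0 0 35;0 0 0 0 0 0 35;0 0 0 0 0 0 35"
}}

```text
time: 8.9
tool_pos: [0.6418, -0.1741, 0.0506]
ee_rot: [0.699, 0.11, -0.698, 0.11]
wrist_force: [0.1, -0.6, 0.7]
grip_width: 0.348
```

```bash
python3 c2.py pics/d2.png
```

```text
8.9 [ 0.64180692 -0.17405438  0.0506039 ] [ 0.1442451  -0.62327959  0.71189759] 2.453331756448744
jaw -72.09543381699713
0.015 0.011 [233. 256.]
0.015 -0.011 [159. 267.]
-0.015 0.011 [255. 307.]
-0.015 -0.011 [179. 318.]
```

View pics/d2.png

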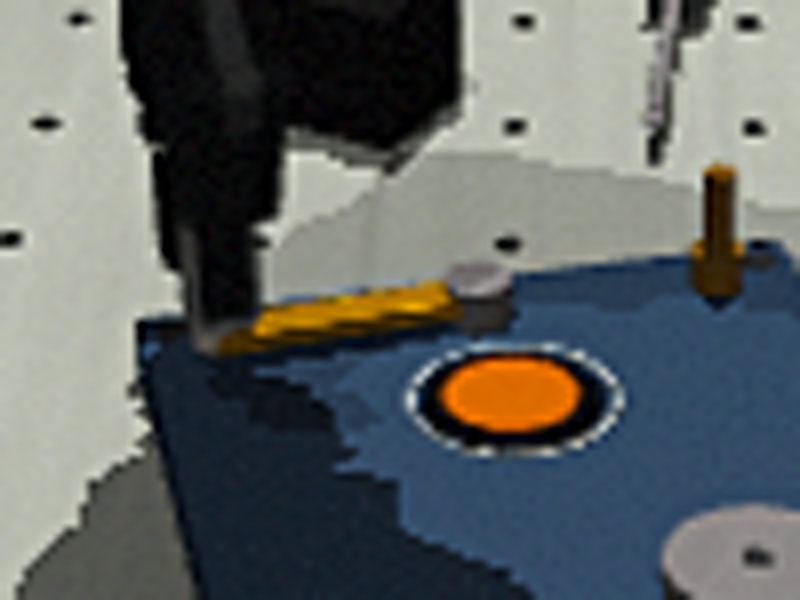

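The front finger now covers the post at (215,300), straddling it with no contact force. I sweep along the 80 mm arc about the pivot, turning the tool with it.

Emit:
{"method": "jog_arm", "body": {
  "moves": "-0.53 1.29 0 0 0 10 35;-0.75 1.18 0 0 0 10 35;-0.94 1.03 0 0 0 10 35;0 0 0 0 0 0 35"
}}

```text
time: 9.45
tool_pos: [0.6192, -0.1386, 0.0507]
ee_rot: [0.647, 0.286, -0.646, 0.287]
wrist_force: [1.5, 1.3, -0.6]
grip_width: 0.352
```

```bash
python3 c2.py pics/d3.png
```

```text
9.45 [ 0.61919382 -0.13863828  0.05065968] [ 1.46673142  1.32438426 -0.63447004] 1.9706740776393137
jaw -42.19466613227917
0.015 0.011 [266. 318.]
0.015 -0.011 [209. 347.]
-0.015 0.011 [340. 356.]
-0.015 -0.011 [282. 386.]
```

View pics/d3.png

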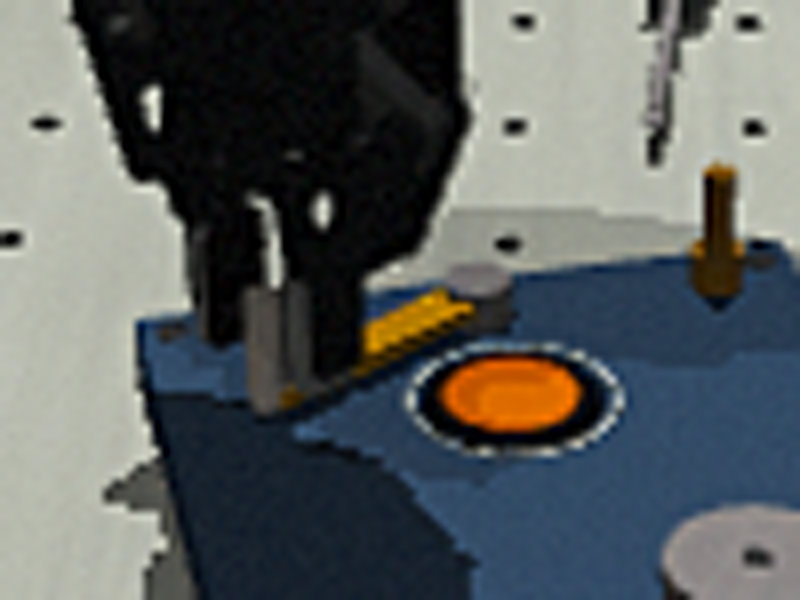

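The post at (265,350) and the arm move with the fingers, and the filter stays seated. Continuing.

Emit:
{"method": "jog_arm", "body": {
  "moves": "-1.1 0.85 0 0 0 10 35;-1.24 0.65 0 0 0 10 35;-1.33 0.42 0 0 0 10 35;-1.38 0.18 0 0 0 10 35;0 0 0 0 0 0 35"
}}

```text
time: 10.12
tool_pos: [0.5685, -0.1185, 0.0498]
ee_rot: [0.51, 0.489, -0.51, 0.49]
wrist_force: [1.0, -0.5, -0.4]
grip_width: 0.352
```

```bash
python3 c2.py pics/d4.png
```

```text
10.125 [ 0.56849101 -0.11847614  0.04981309] [ 1.02400534 -0.5033351  -0.44661264] 1.2800074887146362
jaw -2.391538221414744
0.015 0.011 [402. 372.]
0.015 -0.011 [394. 414.]
-0.015 0.011 [510. 375.]
-0.015 -0.011 [504. 418.]
```

View pics/d4.png

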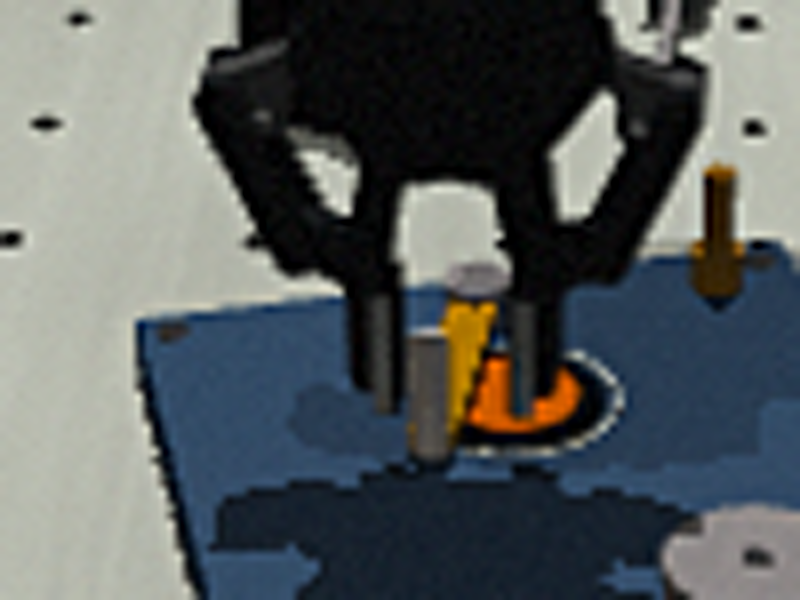

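```bash
python3 - <<'E'
from h import *
d=viewer.snapshot("side");P=back(d,(270+430/8,180+334/8),.06);print(P)
Q=back(d,(270+479/8,180+275/8),.034);print(Q,np.degrees(np.arctan2(*(P-Q)[1::-1])),np.linalg.norm((P-Q)[:2]))
E
```

```text
[ 0.57434735 -0.1202518   0.06      ]
[ 0.56430065 -0.19699423  0.034     ] 82.54155904433024 0.07739726253860779
```

The post is at 82.5° and within the pad width. Stop should be at 104.5°. Next I finish the arc.

Emit:
{"method": "jog_arm", "body": {
  "moves": "-1.39 -0.06 0 0 0 10 35;-1.2 -0.25 0 0 0 9 35;0 0 0 0 0 0 35"
}}

```text
time: 10.6
tool_pos: [0.5428, -0.1216, 0.0494]
ee_rot: [0.423, 0.567, -0.423, 0.567]
wrist_force: [0.2, -0.0, -0.3]
grip_width: 0.35
```

Emit:
{"method": "jog_arm", "body": {
  "moves": "-0.4 -0.1 0 0 0 2 35;-0.3 -0.08 0 0 0 2 35;0 0 0 0 0 0 35"
}}

```text
time: 10.98
tool_pos: [0.5365, -0.1232, 0.0494]
ee_rot: [0.402, 0.581, -0.402, 0.582]
wrist_force: [-0.1, 0.2, 0.7]
grip_width: 0.351
```

```bash
python3 c2.py pics/d5.png
```

```text
10.975 [ 0.53645164 -0.1232068   0.04943555] [-0.108801    0.19107958  0.65413547] 0.8504226581958724
jaw 20.65198172621988
0.015 0.011 [505. 378.]
0.015 -0.011 [531. 418.]
-0.015 0.011 [607. 359.]
-0.015 -0.011 [635. 398.]
```

View pics/d5.png

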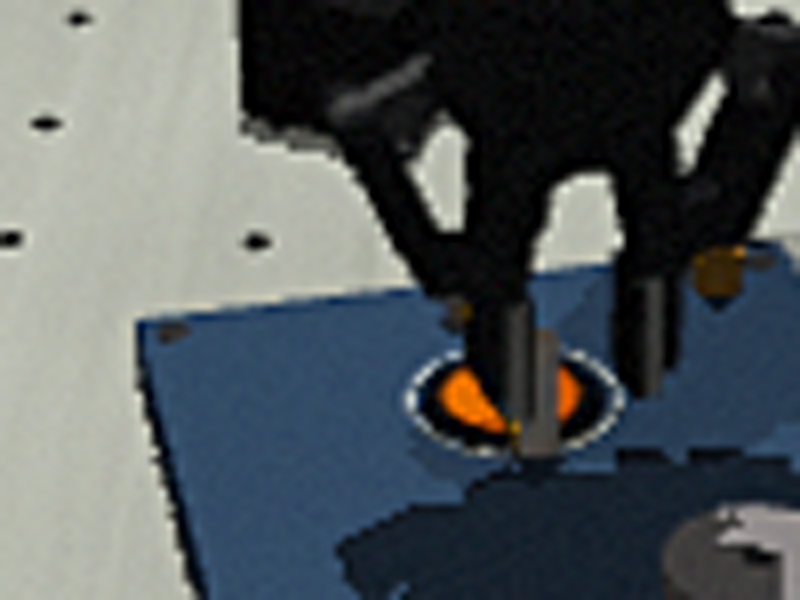

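Emit:
{"method": "jog_arm", "body": {
  "moves": "-0.25 -0.06 0 0 0 0 35;-0.2 -0.05 0 0 0 0 35;0 0 0 0 0 0 35"
}}

```text
time: 11.4
tool_pos: [0.535, -0.1236, 0.0498]
ee_rot: [0.403, 0.58, -0.399, 0.584]
wrist_force: [10.6, 4.4, -6.9]
grip_width: 0.355
```

```bash
python3 c2.py pics/d6.png;python3 - <<'E'
from h import *
d=viewer.snapshot("side")
P=back(d,(270+543/8,180+336/8),.06);print(P,np.degrees(np.arctan2(P[1]+.197,P[0]-.5643)))
E
```

```text
11.4 [ 0.53502337 -0.12355883  0.04977264] [10.56674514  4.43988809 -6.85089481] 0.8430588224411167
jaw 20.8457312663352
0.015 0.011 [510. 376.]
0.015 -0.011 [537. 416.]
-0.015 0.011 [612. 357.]
-0.015 -0.011 [641. 397.]
[ 0.54372662 -0.11982435  0.06      ] 104.92670631977018
```

View pics/d6.png

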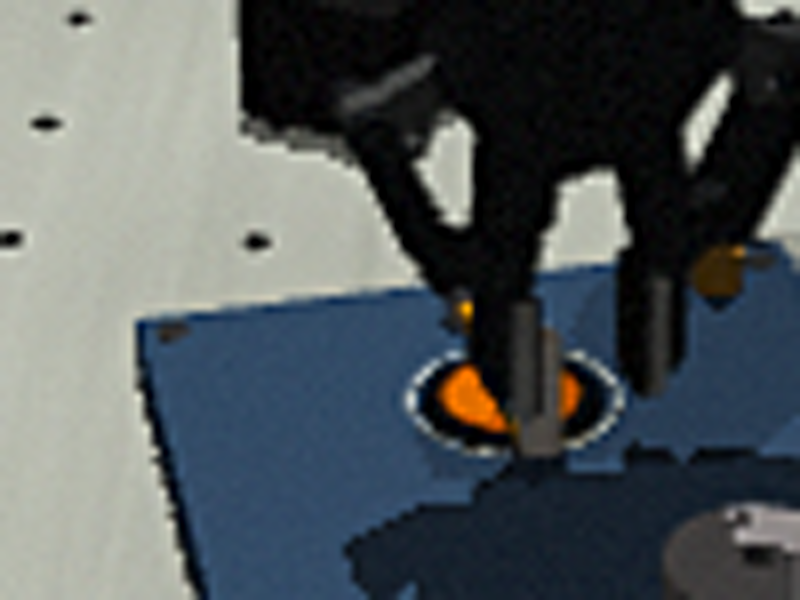

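The force rose to 11 N and the post stayed put at 104.9° (stop expected at 104.5°), so the keeper is on its stop. I ease off to mid-gap and lift straight up.

Emit:
{"method": "jog_arm", "body": {
  "moves": "0.5 0.12 0 0 0 0 35;0.4 0.1 0 0 0 0 35;0 0 0 0 0 0 35;0 0 1.5 0 0 0 35;0 0 3 0 0 0 35"
}}

```text
time: 12.12
tool_pos: [0.5387, -0.1216, 0.0945]
ee_rot: [0.401, 0.583, -0.402, 0.581]
wrist_force: [0.0, 0.3, 0.5]
grip_width: 0.349
```

Emit:
{"method": "jog_arm", "body": {
  "moves": "0 0 4 0 0 0 35;0 0 5 0 0 0 35;0 5 3 0 0 0 35;0 6 0 0 0 0 35;0 6 0 0 0 0 35"
}}

```text
time: 12.75
tool_pos: [0.5401, 0.0494, 0.2162]
ee_rot: [0.402, 0.581, -0.401, 0.583]
wrist_force: [0.2, -0.3, -0.9]
grip_width: 0.354
```

Emit:
{"method": "jog_arm", "body": {
  "moves": "-4 4 0 0 0 0 35;-4 4 0 0 0 0 35;0 0 0 0 0 0 35;0 0 0 0 0 0 35"
}}

```text
time: 13.25
tool_pos: [0.4606, 0.128, 0.2153]
ee_rot: [0.401, 0.582, -0.401, 0.583]
wrist_force: [-0.2, -0.1, 0.0]
grip_width: 0.347
```

```bash
python3 c2.py pics/e1.png; python3 - <<'E'
from h import *
d=viewer.snapshot("top");crop(d,285,200,435,325,5,"pics/e2.png")
E
```

```text
13.25 [0.46062173 0.12802515 0.21530566] [-0.19904479 -0.11477629  0.02017928] 1.323193131073073
jaw 20.879693903170978
0.015 0.011 [859. 337.]
0.015 -0.011 [908. 396.]
-0.015 0.011 [1004.  310.]
-0.015 -0.011 [1056.  367.]
```

View pics/e1.png

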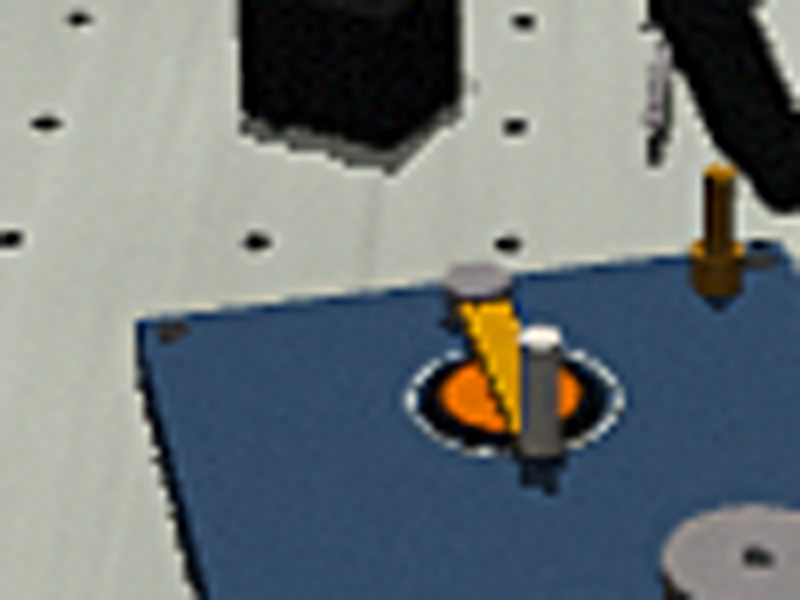

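View pics/e2.png

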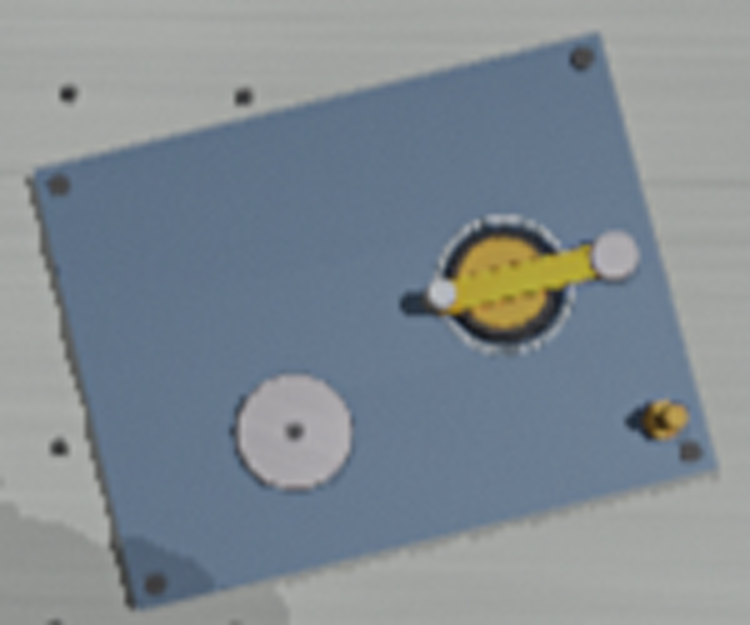

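Both views show the keeper straight across the filter: post at (541,336) in the side crop and (443,292) in the top crop. The filter is concentric in its ring, the blank (293,432) and pin (665,420) are unmoved, and the arm is clear. I check the angle, then hand in.

```bash
python3 - <<'E'
from h import *
from station import job
d=viewer.snapshot("top");f=lambda x,y:((x+.5)/5-.5+285,(y+.5)/5-.5+200)
P=back(d,f(443,292),.06);Q=back(d,f(614,256),.034)
a=np.degrees(np.arctan2(P[1]-Q[1],P[0]-Q[0]))-14.5;print(P,Q,"keeper deg",a,np.linalg.norm((P-Q)[:2]))
if a>85: print(job.sign_off())
E
```

```text
[ 0.54674203 -0.12642302  0.06      ] [ 0.56649235 -0.20295847  0.034     ] keeper deg 89.96976184293078 0.07904271775787595
the job is handed in; nothing more can be done
None
```

I pushed the amber filter with both fingertips across the plate until it dropped into the cell. Then I swung the keeper by its post to its stop, cleared the arm and handed the job in at about 13 s of robot time.

**Last checks:**
- **Filter:** it sits concentric in the white ring and looks flat in the camera views. I judged the fit by eye and did not measure it to the millimetre.
- **Keeper:** the top view gives 90.0° from open (1.57 rad). The wrist force rose to about 11 N at the stop, and the post did not visibly spring back on release.
- **Blank and pin:** the plain disc and brass pin are at the same pixels as at the start.
- **Table items:** I kept the arm away from the things around the plate, but did not re-measure them at the end.

**Disagreement:** the two cameras differed by about 5 mm along world y throughout. The finger positions matched the side camera to within about 1 mm, so I worked from that one.

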